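# Clear the printer's bed and hold its gantry over the uprights

## Robot

A 7-joint arm with a two-finger parallel gripper is mounted at the origin on the work surface. World frame = base frame: x ahead of the robot, y to its left, z up, the work surface at z = 0. Lengths are in m, angles in rad, forces in N, time in s.
With the tool pointing down it reaches from about 0.425 to 1.025 m from the base axis. Payload 9.4 kg.
Tool frame: the origin (TCP) lies midway between the tips of the shut fingers; the grasp point (between the pads) lies behind it (pinch_z is the z of the grasp point in the tool frame, in m); z points along the fingers, y is the line along which they close (so a half turn about z gives the same grasp; the last joint's range is limited). The gripper opens to 85 mm and grips with 20 to 120 N. Pads are 22 mm wide; open, the fingers measure 114 mm over their backs; the gripper's body (76 mm by 85 mm) begins 54 mm behind the grasp point. The pads swing forward as they close: fully open they stand 13 mm farther back than shut.
Start: joints at [1.151, 0.599, -0.003, 1.599, 0.002, 0.943, -0.08], TCP at [0.244, -0.683, 0.231] pointing down, gripper open.
Joint ranges: [-2.57, 2.57], [-0.35, 1.97], [-1.29, 1.29], [0.11, 2.56], [-1.05, 4.19], [0.11, 1.86], [-2.63, 2.63]. Speed limits (rad/s): [2.22, 2.22, 3.01, 3.01, 3.14, 3.14, 3.14].

## Interface

Orientations are given as a unit quaternion [x, y, z, w].
In Python, from plant import * gives the robot as it stands. The module is installed in compiled form; this text tells all that it offers.
- The arm moves only by the shell command python3 -m crank 'ROWS'. ROWS is JSON, a list of rows, each a list of 3 entries, a list of its own where there are three numbers: the shift along the tool's x, y, z normalised to -1 to 1, where 1 is 0.5 m, then the turn, a rotation vector about the tool's x, y, z normalised to -1 to 1, where 1 is 2 pi rad, then the closure, from -1 (fully open) to 1 (shut). A call has 1 to 12 rows; each row is the pose to reach, as a shift and turn from the pose commanded when the call began, along the tool's axes at that moment, turning the shorter way round; what a row does not reach only later rows make up. A row lasts 1/12 s, in which the tool goes at most 41.7 mm and 7.16 degrees, less where a joint would pass 70% of its speed; a pose out of reach is approached as far as the arm can. A call with a number of a shift or a turn outside -1 to 1 is refused whole. A call with a gripper value outside its range is refused whole. The fingers move at their own pace and stop on an object; the grip force is fixed at half the most. Time passes only in rows, so rows that repeat a pose let the fingers close. It gives the time, the measured TCP pose, the force, the opening and the grip force at its end, in the units of the state.
- observe(): the state, without advancing time (a new reading comes with each control period).
- capture(name): name is "scene" or "top"; returns a dict with "color" (384x512x3 uint8, blue, green, red), "K" (3x3 intrinsics, pixels), "R" (3x3) and "t" (3): a world point X has camera coordinates R X + t. Camera axes: x right, y down, z forward; pixel columns grow to the right and rows downward; lengths in m; the calibration is good to about 2 mm. A picture is of the moment at which its call begins. There is no depth.
- job_done(): hands the job in; it is judged then, once.
The state is a dict: "time_s": time; "qpos": joint angles; "dq": joint speeds; "joint_torque": joint torques, N m; "ee_pos": TCP position; "orientation": TCP orientation; "wrist_force": force on the tool from outside, world axes, zero at the start; "ft_torque": the same for the moment, N m; "grip_width": finger opening in m; "finger_force": force on a finger pad.
Only numpy, scipy, OpenCV 4.12 (cv2) and the standard library are available. Lean on these libraries where they do the work, as an engineer would, in place of code of your own. Each camera call takes 0.05 s, during which the arm holds its last target. There are 200 camera calls.

## Task

The desktop 3D printer's gantry has been off for service. Clear the finished print off the printer's bed into the tote, then grip the gantry beam at its balance point, carry it level, and finish while holding it still and level about 3 cm above the printer's two uprights, the motor end over the left upright (as the robot sees it) and each end's roller channel straight above its own upright, so that a colleague can guide it on. Do not let the gantry touch the printer or tip, do not put it down or let go at the end, and leave the other things on the bench where they are.

Things in the scene. Friction and masses are not known exactly. Their poses are not given: they have to be found in the camera images.
- printer: desktop 3D printer fixed on the bench: white base box 280 (x) x 300 (y) x 45 mm high, black-topped bed at the front, two black 20 x 20 mm uprights 220 mm high, no top bar. Front faces its own -x (robot), +y is its left as the robot sees it. Origin: base centre at bench level, z up. Upright axes at x = +40, y = +120 and -120 mm. A small display at the front right is lower than the bed
- bed_center (a point): centre of the bed's upper face, 70 mm above the bench. The bed is 150 x 150 mm, at x -160 to -10 and y -75 to +75 mm in the printer's frame; axes as the printer's
- post_left_top (a point): centre of the left upright's top face (printer's +y side), 220 mm above the bench; axes as the printer's. Behind this upright, at x = +86, y = +120 mm in the printer's frame, stands a motor with a thin upright screw, 186 mm high
- post_right_top (a point): centre of the right upright's top face (printer's -y side), 220 mm above the bench; axes as the printer's
- gantry: the printer's gantry, 0.48 to 0.68 kg, 380 mm long, upright on the bench: black beam 20 x 20 x 290 mm along its y; at +y a 42 mm square motor with black cover, at -y a belt tensioner; near each end two 70 mm high metal plates with rollers, behind the beam (+x). Origin: under mid-beam, level with its lowest parts; z up. Beam axis at x = 0, z = 35 mm. Beam bare from y = -85 to +85 mm
- gantry_balance (a point): the balance point, where to grip: on the beam's axis, at x = 0, y = +53 (towards the motor end), z = +35 mm in the gantry's frame; beam sides at x = -10 and +10, 25 mm of air below. The centre of mass is at the same y, 19 mm behind and 5 mm below the axis: grip firmly, 60 N or more
- gantry_motor_end (a point): middle of the roller channel at the motor end, level with the plates' lower edges: x = +28, y = +120, z = 0 mm in the gantry's frame. Belongs over post_left_top. At the start this end points away from the robot, so the gantry turns about a quarter turn counter-clockwise (from above); once in place its axes are parallel to the printer's
- gantry_idler_end (a point): middle of the roller channel at the tensioner end, level with the plates' lower edges: x = +28, y = -120, z = 0 in the gantry's frame. It belongs over post_right_top
- bearing_block: finished print, yellow plastic, 35 g, loose on the bed: a pillow block with a flat foot 26 (x) x 58 (y) x 8 mm high and over it a horizontal ring of 34 mm diameter and 22 mm bore whose axis runs along x, 26 mm long; 40 mm high in all. Flat end faces at x = -13 and +13 mm, so it is 26 mm wide to grip along its own x. Origin: centre of the underside, z up
- tote: open grey plastic tote for finished prints, empty, 240 (x) x 180 (y) x 60 mm high, walls and floor about 4 mm, loose on the bench, 0.6 kg, at the other side of the printer from the gantry. Origin: centre of the underside, z up
- tote_in (a point): centre of the tote's inner floor; axes as the tote's
- top_bar: bystander: the printer's top bar, a plain black 20 x 20 mm bar, 260 mm long along its y, lying on the bench between robot and printer; origin: centre of the underside
- print_head: bystander: the gantry's print head, a black and metal block about 43 x 50 x 62 mm with a round fan at its front, standing right of the printer; origin: centre of the underside
- spray_can: bystander: a spray can, 52 mm diameter, 150 mm high, standing left of the printer; origin: centre of the underside

How it is judged:
By the outcome, as a careful person would: the job done as asked, in the order asked, and still so for the second after the job is handed in, while the arm keeps its last pose, push and grip.
It also fails if it takes over 64 s, if anything falls off the work surface, if the arm or the gripper's body presses on something with over 40 N, if the wrist force passes 120 N, or if a joint passes its speed limit or range.

## Working session

There is one attempt and no reset: what is moved stays moved. The work goes in short steps, Python scripts to look and compute and a shell command to move; the robot and the scene stay as the last step left them, time stands still between calls to the robot, and variables do not carry over. Pictures are saved under pics/ and viewed, at most 10 in all, crops included, and the job is handed in when it is done.

```bash
mkdir -p pics; python3 - <<'E'
from plant import *
import cv2,numpy as np
s=observe()
print({k:np.round(v,3).tolist() for k,v in s.items()})
for n in("scene","top"):
    c=capture(n);cv2.imwrite(f"pics/{n}0.png",cv2.resize(c["color"],(800,600),interpolation=cv2.INTER_CUBIC))
    np.savez(n+"0.npz",**c)
    print(n,np.round(c["K"],1).tolist(),np.round(-c["R"].T@c["t"],3),np.round(c["R"],2).tolist())
E
```

```text
{'time_s': 0.0, 'qpos': [1.151, 0.6, -0.003, 1.6, 0.002, 0.943, -0.08], 'dq': [-0.001, 0.001, -0.0, -0.001, -0.001, -0.001, -0.001], 'joint_torque': [0.0, -77.645, 1.565, -25.802, 0.012, 0.009, -0.0], 'ee_pos': [0.244, -0.682, 0.23], 'orientation': [0.985, 0.171, -0.0, -0.001], 'wrist_force': [0.984, -0.478, -0.797], 'ft_torque': [0.015, 0.031, 0.029], 'finger_force': 0.0, 'grip_width': 0.085}
scene [[406.9, 0.0, 259.5], [0.0, 406.9, 196.6], [0.0, 0.0, 1.0]] [ 1.172 -0.423  0.984] [[0.54, 0.84, -0.02], [0.61, -0.4, -0.69], [-0.58, 0.36, -0.73]]
top [[367.8, 0.0, 251.2], [0.0, 367.8, 201.2], [0.0, 0.0, 1.0]] [ 2.320e-01 -1.000e-03  1.351e+00] [[-0.05, -1.0, 0.01], [-0.98, 0.05, -0.21], [0.21, -0.02, -0.98]]
```

View pics/scene0.png

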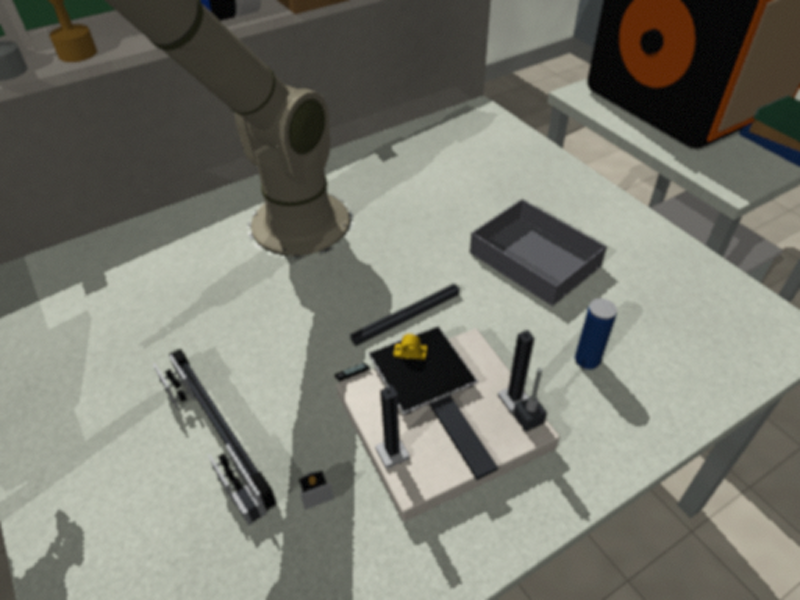

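View pics/top0.png

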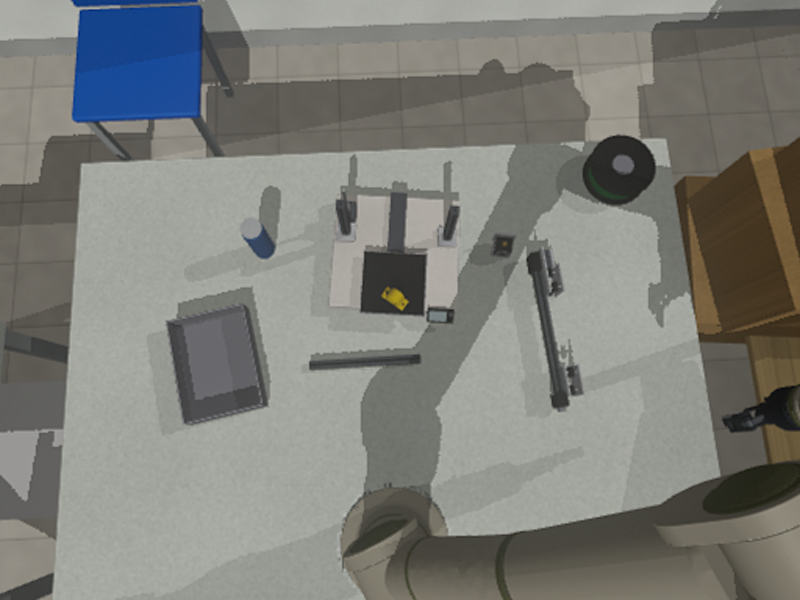

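The scene view shows the block on the bed at (411,347), the gantry on the left from (180,355) to (262,510), the tote at (538,250) and the spray can at (597,333). The top view shows the block at (395,298), the gantry from (535,255) to (562,405) and the tote at (217,365). I'll enlarge both for accuracy.

```bash
python3 - <<'E'
import cv2,numpy as np
def crop(n,c0,r0,w,h,s):
    im=np.load(n+"0.npz")["color"][r0:r0+h,c0:c0+w]
    im=np.clip(im.astype(float)*1.6,0,255).astype(np.uint8)
    im=cv2.resize(im,None,fx=s,fy=s,interpolation=cv2.INTER_CUBIC)
    for k in range(0,w,20): cv2.putText(im,str(c0+k),(int(k*s),8),0,.3,(0,0,255)); cv2.line(im,(int(k*s),0),(int(k*s),int(h*s)),(0,0,255) if 0 else (200,120,0),1) if k%20==0 else 0
    for k in range(0,h,20): cv2.putText(im,str(r0+k),(0,int(k*s)+8),0,.3,(0,0,255)); cv2.line(im,(0,int(k*s)),(int(w*s),int(k*s)),(200,120,0),1)
    cv2.imwrite(f"pics/{n}_c.png",im)
crop("top",200,95,185,170,3.5)
crop("scene",95,205,266,130,3)
E
```

```text
(no output)
```

View pics/top_c.png

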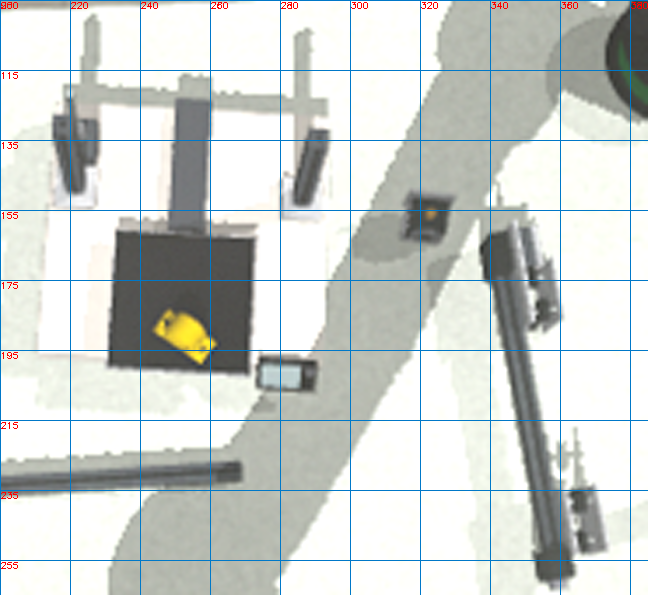

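View pics/scene_c.png

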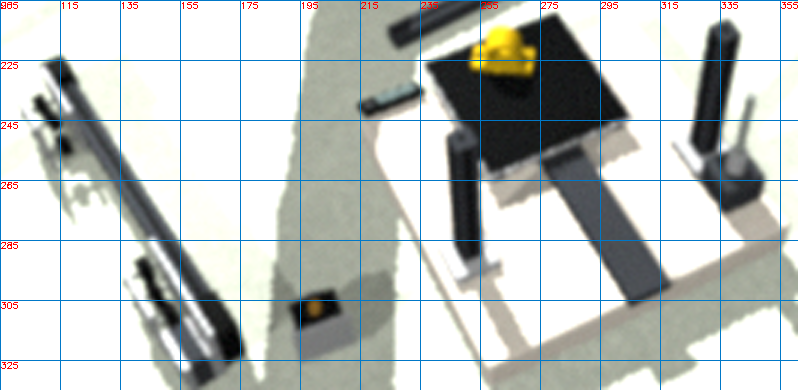

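The enlargements show the bed corners and post tops. In the top view the block runs diagonally from about (247,187) to (258,195), and the gantry beam from (345,172) to (357,250).

```bash
cat > geo.py <<'E'
import numpy as np
from scipy.optimize import least_squares
C={n:np.load(n+"0.npz") for n in("scene","top")}
def proj(c,X):
    p=(np.atleast_2d(X)@c["R"].T+c["t"])@c["K"].T
    return p[:,:2]/p[:,2:]
def back(c,uv,z):
    uv=np.atleast_2d(uv); d=np.c_[uv,np.ones(len(uv))]@np.linalg.inv(c["K"]).T@c["R"]
    o=-c["R"].T@c["t"]; return o+d*((z-o[2])/d[:,2:])
def T(p,P):
    x,y,a=p;P=np.atleast_2d(P).astype(float);c,s=np.cos(a),np.sin(a)
    return np.c_[x+c*P[:,0]-s*P[:,1],y+s*P[:,0]+c*P[:,1],P[:,2]]
def tc(*p): return np.array([(200+u/3.5,95+v/3.5) for u,v in p])
def sc(*p): return np.array([(95+u/3,205+v/3) for u,v in p])
E
python3 - <<'E'
from geo import *
np.set_printoptions(precision=4,suppress=True)
t,s=C["top"],C["scene"]
B=np.array([[-.01,.075,.07],[-.01,-.075,.07],[-.16,-.075,.07],[-.16,.075,.07]])
bt=tc((116,230),(256,237),(248,374),(108,366)); bs=sc((630,117),(488,172),(427,65),(556,14))
P=np.array([[.04,.12,.22],[.04,-.12,.22]]); pt=tc((62,125),(318,138)); ps=sc((726,28),(462,137))
r=least_squares(lambda p:np.r_[proj(t,T(p,B))-bt,proj(s,T(p,B))-bs,(proj(t,T(p,P))-pt)*.5,proj(s,T(p,P))-ps].ravel(),[.6,0,0])
print("printer",r.x,"\n",r.fun.reshape(-1,2)); p=r.x
print("posts",T(p,P),"bed",T(p,[[-.085,0,.07]]))
print("block ring top z.11:",back(t,tc((190,335),(163,318),(205,350)),.105), "foot corners z.078",back(t,tc((160,322),(210,352)),.078), "scene",back(s,sc((503,55)),.09))
print("tote rim",back(t,np.array([(168,322),(248,306),(268,404),(187,424)])/1.5625,.06))
print("gantry top line",back(t,tc((507,280),(550,541)),.045),back(s,sc((80,95),(205,285)),.045))
print("ends top z.045",back(t,tc((498,232),(555,583)),.05),"sc",back(s,np.array([(178,352),(265,508)])/1.5625,.045))
print("roller clusters",back(t,tc((545,270),(588,518)),.07))
print("can",back(t,np.array([[249,228]])/1.5625,.15),"head",back(t,tc((428,215)),.062))
E
```

```text
printer [ 0.6619 -0.0361 -0.1061] 
 [[-0.7788 -0.9457]
 [ 0.3174 -0.6604]
 [ 0.7563  0.4412]
 [-1.3112  0.3583]
 [ 1.3262 -0.4551]
 [ 0.2116  1.7854]
 [-2.283  -1.3934]
 [ 0.3085 -2.0035]
 [-0.0449 -0.3901]
 [-0.0134 -0.2301]
 [-0.3372  0.5185]
 [-0.3018  0.3437]]
posts [[ 0.7144  0.079   0.22  ]
 [ 0.689  -0.1596  0.22  ]] bed [[ 0.5774 -0.0271  0.07  ]]
block ring top z.11: [[ 0.5318 -0.0334  0.105 ]
 [ 0.5505 -0.0074  0.105 ]
 [ 0.5158 -0.0475  0.105 ]] foot corners z.078 [[ 0.5534 -0.0043  0.078 ]
 [ 0.5196 -0.0534  0.078 ]] scene [[ 0.5465 -0.0315  0.09  ]]
tote rim [[0.5117 0.4917 0.06  ]
 [0.5403 0.3095 0.06  ]
 [0.3148 0.2647 0.06  ]
 [0.28   0.4429 0.06  ]]
gantry top line [[ 0.5896 -0.3719  0.045 ]
 [ 0.3148 -0.3873  0.045 ]] [[ 0.3323 -0.384   0.045 ]
 [ 0.5899 -0.3632  0.045 ]]
ends top z.045 [[ 0.6412 -0.3663  0.05  ]
 [ 0.2727 -0.3863  0.05  ]] sc [[ 0.2779 -0.3889  0.045 ]
 [ 0.662  -0.3775  0.045 ]]
roller clusters [[ 0.5916 -0.4052  0.07  ]
 [ 0.3341 -0.4202  0.07  ]]
can [[0.6951 0.286  0.15  ]] head [[ 0.6596 -0.2912  0.062 ]]
```

```bash
cat >> geo.py <<'E'
from scipy.spatial.transform import Rotation as Ro
def plan(s,x,y,z,b):
    "row entries to bring TCP to x,y,z with tool y at world angle b, pointing down"
    R=Ro.from_quat(s["orientation"]);sb,cb=np.sin(b),np.cos(b)
    G=Ro.from_matrix(np.array([[-sb,cb,0],[cb,sb,0],[0,0,-1]]))
    d=R.inv().apply(np.array([x,y,z])-s["ee_pos"])/.5; w=(R.inv()*G).as_rotvec()/(2*np.pi)
    print(np.round(d,4).tolist(),np.round(w,4).tolist())
E
python3 - <<'E'
from geo import *
import plant,cv2
print([k for k in dir(plant) if k[0]!='_'],getattr(plant,'pinch_z',None))
M={}
for n in C:
    im=C[n]["color"].astype(int); m=(im[...,2]>im[...,0]+60)&(im[...,1]>im[...,0]+40); m[:, :]&=True
    X,Y=np.meshgrid(range(512),range(384)); uv=proj(C[n],[[.535,-.03,.09]])[0]; m&=np.hypot(X-uv[0],Y-uv[1])<30; M[n]=m; print(n,m.sum())
foot=np.array([[a,b,c] for a in(-.013,.013) for b in(-.029,.029) for c in(.07,.078)])
th=np.linspace(0,2*np.pi,24); ring=np.array([[a,.017*np.cos(t),.093+.017*np.sin(t)] for a in(-.013,.013) for t in th])
def cost(p):
    e=0
    for n in C:
        k=np.zeros((384*4,512*4),np.uint8)
        for P in(foot,ring): cv2.fillConvexPoly(k,cv2.convexHull(np.round(proj(C[n],T(p,P))*4+1.5).astype(np.int32)),1)
        k=cv2.resize(k.astype(np.float32),(512,384),interpolation=cv2.INTER_AREA); e+=np.abs(k-M[n]).sum()
    return e
from scipy.optimize import differential_evolution as de
r=de(cost,[(.50,.58),(-.07,.01),(-1.57,1.57)],seed=1,maxiter=60,popsize=12); print(r.x,r.fun)
b=r.x[2]; s=plant.observe()
plan(s,.36,-.5,.3,b); plan(s,r.x[0],r.x[1],.20,b)
E
```

```text
['Unreachable', 'capture', 'job_done', 'observe', 'pinch_z'] -0.0187
scene 249
top 128
[ 0.53802824 -0.02785357 -0.6638234 ] 48.3125
[0.342, -0.2655, -0.1387] [-0.0002, -0.0, -0.0898]
[0.9949, -1.0348, 0.0623] [-0.0002, -0.0, -0.0898]
```

```bash
python3 -m crank '[[[0.342,-0.2655,-0.12],[0,0,-0.09],-1],[[0.342,-0.2655,-0.12],[0,0,-0.09],-1],[[0.7,-0.7,-0.12],[0,0,-0.09],-1],[[0.7,-0.7,-0.12],[0,0,-0.09],-1],[[0.7,-0.7,-0.12],[0,0,-0.09],-1],[[0.7,-0.7,-0.12],[0,0,-0.09],-1],[[0.7,-0.7,-0.12],[0,0,-0.09],-1],[[0.99,-1,-0.1],[0,0,-0.09],-1],[[0.99,-1,-0.1],[0,0,-0.09],-1],[[0.99,-1,-0.1],[0,0,-0.09],-1],[[0.99,-1,-0.1],[0,0,-0.09],-1],[[0.99,-1,-0.1],[0,0,-0.09],-1]]'
python3 - <<'E'
from geo import *;import plant
s=plant.observe();print(s["time_s"],s["qpos"],s["ee_pos"]);plan(s,.538,-.028,.18,-.664)
E
```

```text
time_s: 1.1
ee_pos: [0.4567, -0.2336, 0.2768]
orientation: [0.899, 0.439, -0.0, -0.0]
wrist_force: [0.2, -1.0, -0.1]
grip_width: 0.0857
finger_force: 0.0
1.1 [ 0.5645841   0.30136246 -0.26038896  2.01447255  0.10318217  0.83818527
 -0.41638232] [ 0.45669535 -0.23358129  0.276831  ]
[0.4242, -0.1247, 0.1936] [-0.0, 0.0, 0.0002]
```

```bash
python3 -m crank '[[[0.42,-0.125,0.1],[0,0,0],-1],[[0.42,-0.125,0.1],[0,0,0],-1],[[0.42,-0.125,0.1],[0,0,0],-1],[[0.42,-0.125,0.1],[0,0,0],-1],[[0.42,-0.125,0.1],[0,0,0],-1],[[0.42,-0.125,0.1],[0,0,0],-1],[[0.42,-0.125,0.1],[0,0,0],-1],[[0.42,-0.125,0.1],[0,0,0],-1]]'
python3 - <<'E'
from geo import *;import plant
s=plant.observe();plan(s,.538,-.028,.08,-.664)
E
```

```text
time_s: 1.77
ee_pos: [0.5362, -0.0305, 0.2262]
orientation: [0.898, 0.44, -0.001, -0.0]
wrist_force: [0.4, -0.5, 1.1]
grip_width: 0.0854
finger_force: 0.0
[0.0064, 0.0001, 0.2924] [-0.0002, 0.0001, 0.0007]
```

```bash
python3 -m crank '[[[0.006,0,0.08],[0,0,0],-1],[[0.006,0,0.15],[0,0,0],-1],[[0.006,0,0.22],[0,0,0],-1],[[0.006,0,0.27],[0,0,0],-1],[[0.006,0,0.292],[0,0,0],-0.6],[[0.006,0,0.292],[0,0,0],-0.2],[[0.006,0,0.292],[0,0,0],0.2],[[0.006,0,0.292],[0,0,0],1],[[0.006,0,0.292],[0,0,0],1],[[0.006,0,0.292],[0,0,0],1],[[0.006,0,0.292],[0,0,0],1],[[0.006,0,0.292],[0,0,0],1]]'
python3 -m crank '[[[0,0,0],[0,0,0],1],[[0,0,0],[0,0,0],1],[[0,0,-0.05],[0,0,0],1],[[0,0,-0.1],[0,0,0],1],[[0,0,-0.18],[0,0,0],1],[[0,0,-0.24],[0,0,0],1],[[0,0,-0.3],[0,0,0],1],[[0,0,-0.3],[0,0,0],1]]'
python3 - <<'E'
from geo import *;import plant
s=plant.observe();print(s["qpos"])
for z in(.2,.03): plan(s,.411,.377,z,-.664+.4)
E
```

```text
time_s: 2.77
ee_pos: [0.5392, -0.0295, 0.0827]
orientation: [0.899, 0.438, 0.001, 0.001]
wrist_force: [-0.1, 0.1, 5.7]
grip_width: 0.0247
finger_force: 58.6
time_s: 3.43
ee_pos: [0.5409, -0.0291, 0.2377]
orientation: [0.899, 0.439, 0.005, 0.002]
wrist_force: [1.1, -0.5, 0.3]
grip_width: 0.0249
finger_force: 59.0
[ 0.17633084  0.38361131 -0.30698865  2.00651608  0.16631136  0.76429123
 -0.89189198]
[0.4798, -0.7052, 0.0725] [0.0015, -0.0007, -0.0635]
[0.4777, -0.7081, 0.4125] [0.0015, -0.0007, -0.0635]
```

```bash
python3 -m crank '[[[0.478,-0.706,0],[0,0,-0.0635],1],[[0.478,-0.706,0],[0,0,-0.0635],1],[[0.478,-0.706,0],[0,0,-0.0635],1],[[0.478,-0.706,0],[0,0,-0.0635],1],[[0.478,-0.706,0],[0,0,-0.0635],1],[[0.478,-0.706,0],[0,0,-0.0635],1],[[0.478,-0.706,0],[0,0,-0.0635],1],[[0.478,-0.706,0],[0,0,-0.0635],1],[[0.478,-0.706,0],[0,0,-0.0635],1],[[0.478,-0.706,0.1],[0,0,-0.0635],1],[[0.478,-0.706,0.1],[0,0,-0.0635],1],[[0.478,-0.706,0.1],[0,0,-0.0635],1]]'
python3 -m crank '[[[0,0,0],[0,0,0],1],[[0,0,0],[0,0,0],1],[[0,0,0],[0,0,0],1]]'
python3 - <<'E'
from geo import *;import plant
s=plant.observe()
plan(s,.411,.377,.021,-.664+.4)
E
```

```text
time_s: 4.43
ee_pos: [0.4035, 0.3804, 0.1786]
orientation: [0.792, 0.611, -0.001, -0.001]
wrist_force: [0.2, 0.6, 0.2]
grip_width: 0.0248
finger_force: 59.0
time_s: 4.68
ee_pos: [0.4079, 0.3754, 0.1819]
orientation: [0.794, 0.607, 0.001, 0.0]
wrist_force: [-1.0, -0.2, 0.5]
grip_width: 0.0244
finger_force: 59.0
[0.0045, 0.0047, 0.3217] [0.0002, -0.0001, -0.0002]
```

```bash
python3 -m crank '[[[0,0,0.07],[0,0,0],1],[[0,0,0.14],[0,0,0],1],[[0,0,0.21],[0,0,0],1],[[0,0,0.27],[0,0,0],1],[[0,0,0.3],[0,0,0],1],[[0,0,0.318],[0,0,0],1],[[0,0,0.318],[0,0,0],1],[[0,0,0.318],[0,0,0],1],[[0,0,0.318],[0,0,0],0.2],[[0,0,0.318],[0,0,0],0.0],[[0,0,0.318],[0,0,0],0.0],[[0,0,0.318],[0,0,0],0.0]]'
python3 -m crank '[[[0,0,0],[0,0,0],0],[[0,0,-0.03],[0,0,0],-0.2],[[0,0,-0.08],[0,0,0],-0.2],[[0,0,-0.16],[0,0,0],-0.3],[[0,0,-0.24],[0,0,0],-0.4],[[0,0,-0.32],[0,0,0],-1],[[0,0,-0.4],[0,0,0],-1],[[0,0,-0.45],[0,0,0],-1],[[0,0,-0.45],[0,0,0],-1],[[0,0,-0.45],[0,0,0],-1]]'
python3 - <<'E'
from geo import *;import plant,cv2
s=plant.observe()
plan(s,.516,-.1,.25,-.8);plan(s,.516,-.373,.25,-1.505)
c=plant.capture("top");np.savez("top1.npz",**c)
a=c["color"][185:280,95:180];cv2.imwrite("pics/tote1.png",cv2.resize(a,None,fx=5,fy=5))
E
```

```text
time_s: 5.68
ee_pos: [0.4074, 0.3767, 0.0227]
orientation: [0.794, 0.608, 0.001, -0.0]
wrist_force: [0.5, 0.3, 0.2]
grip_width: 0.043
finger_force: 0.0
time_s: 6.52
ee_pos: [0.4074, 0.3767, 0.2485]
orientation: [0.794, 0.608, 0.002, 0.0]
wrist_force: [-0.2, -0.1, -0.4]
grip_width: 0.0851
finger_force: 0.0
[-0.8636, 0.4585, -0.0044] [0.0002, -0.0005, 0.0853]
[-1.3907, 0.601, -0.0055] [0.0, -0.0006, 0.1975]
```

View pics/tote1.png

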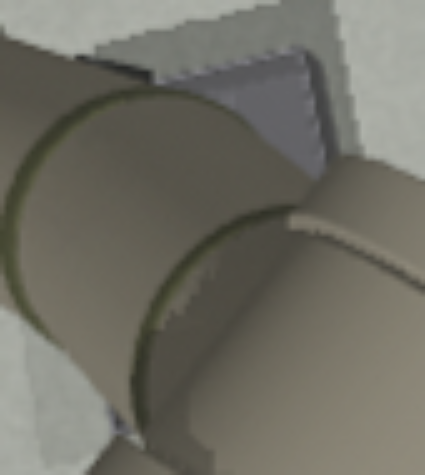

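The arm hides the tote in this view, so I'll check the block by colour later. Next is the gantry.

```bash
python3 -m crank '[[[-0.864,0.4585,0],[0,0,0.085],-1],[[-0.864,0.4585,0],[0,0,0.085],-1],[[-0.864,0.4585,0],[0,0,0.085],-1],[[-0.864,0.4585,0],[0,0,0.085],-1],[[-0.864,0.4585,0],[0,0,0.085],-1],[[-0.864,0.4585,0],[0,0,0.085],-1],[[-0.864,0.4585,0],[0,0,0.085],-1],[[-0.864,0.4585,0],[0,0,0.085],-1],[[-0.864,0.4585,0],[0,0,0.085],-1],[[-0.864,0.4585,0],[0,0,0.085],-1],[[-0.864,0.4585,0],[0,0,0.085],-1],[[-0.864,0.4585,0],[0,0,0.085],-1]]'
python3 -m crank '[[[0,0,0],[0,0,0],-1],[[0,0,0],[0,0,0],-1]]'
python3 - <<'E'
from geo import *;import plant,cv2
s=plant.observe();plan(s,.516,-.373,.15,-1.505)
for n in("top","scene"):
    c=plant.capture(n);im=c["color"].astype(int)
    m=(im[...,2]>im[...,0]+60)&(im[...,1]>im[...,0]+40)
    p=np.argwhere(m)[:,::-1]; p=p[(p[:,0]>100)&(p[:,0]<400)&(p[:,1]>120)]
    q=back(c,p,.02);k=np.hypot(q[:,0]-.41,q[:,1]-.377)<.1;print(n,k.sum(),q[k].mean(0) if k.any() else 0)
E
```

```text
time_s: 7.57
ee_pos: [0.515, -0.1042, 0.2451]
orientation: [0.927, 0.376, -0.002, -0.0]
wrist_force: [0.7, -0.5, 0.5]
grip_width: 0.0852
finger_force: 0.0
time_s: 7.73
ee_pos: [0.5149, -0.1022, 0.245]
orientation: [0.927, 0.375, -0.002, -0.001]
wrist_force: [-0.5, 0.8, 0.4]
grip_width: 0.0856
finger_force: 0.0
[-0.3747, 0.391, 0.1899] [-0.0002, 0.0005, 0.112]
top 112 [0.40800263 0.37526887 0.02      ]
scene 145 [0.40644847 0.37633824 0.02      ]
```

The block lies in the tote. Next I'll hover over the balance point.

```bash
python3 -m crank '[[[-0.375,0.391,0.1],[0,0,0.112],-1],[[-0.375,0.391,0.1],[0,0,0.112],-1],[[-0.375,0.391,0.1],[0,0,0.112],-1],[[-0.375,0.391,0.1],[0,0,0.112],-1],[[-0.375,0.391,0.1],[0,0,0.112],-1],[[-0.375,0.391,0.1],[0,0,0.112],-1],[[-0.375,0.391,0.1],[0,0,0.112],-1],[[-0.375,0.391,0.19],[0,0,0.112],-1],[[-0.375,0.391,0.19],[0,0,0.112],-1],[[-0.375,0.391,0.19],[0,0,0.112],-1],[[-0.375,0.391,0.19],[0,0,0.112],-1],[[-0.375,0.391,0.19],[0,0,0.112],-1]]'
python3 - <<'E'
from geo import *;import plant,cv2
s=plant.observe();plan(s,.516,-.373,.018,-1.505)
g=np.array([.463,-.3765,-1.505]); t=np.load("top0.npz")
ims=[]
for n,w in(("scene",(95,210,110,150)),("top",(310,140,90,150))):
    c=dict(np.load(n+"0.npz")) if n=="top" else plant.capture(n)
    im=np.clip(c["color"]*1.8,0,255).astype(np.uint8);x,y,W,H=w
    im=cv2.resize(im[y:y+H,x:x+W],None,fx=3.9,fy=3.9,interpolation=cv2.INTER_CUBIC)
    for P,col in(([[0,.145,.045],[0,-.145,.045]],(0,0,255)),([[.01,.085,.045],[-.01,.085,.045],[-.01,-.085,.045],[.01,-.085,.045]],(0,255,0)),([[.028,.12,.07],[.028,-.12,.07]],(255,0,255)),([[.028,.12,0],[.028,-.12,0]],(255,128,0)),([[0,.053,.045]],(0,255,255))):
        uv=(proj(c,T(g,P))-[x,y])*3.9
        for u in uv: cv2.circle(im,tuple(int(v) for v in u),3,col,-1)
    ims.append(im)
cv2.imwrite("pics/g1.png",np.hstack(ims));print(np.hstack(ims).shape)
E
```

```text
time_s: 8.83
ee_pos: [0.5194, -0.3698, 0.1533]
orientation: [0.999, 0.036, 0.001, 0.0]
wrist_force: [0.2, 0.3, 0.3]
grip_width: 0.0854
finger_force: 0.0
[-0.0076, 0.0058, 0.2707] [0.0001, -0.0002, 0.001]
(585, 780, 3)
```

View pics/g1.png

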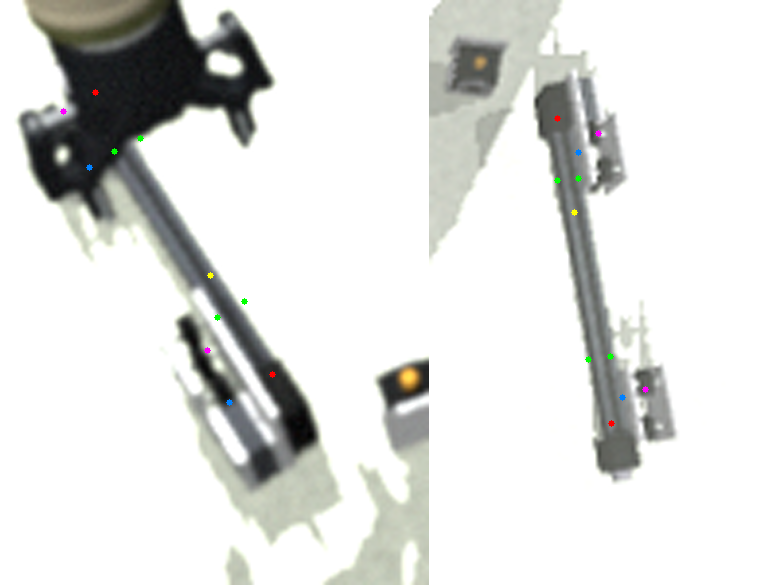

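The overlay shows the motor block starting just beyond the projected beam end, at about (270,363) in the scene half. The tensioner starts 9 px beyond its dot in the top half, so the gantry is about 9 mm closer to the robot than I fitted. The balance point is then about (0.508, -0.3735).

```bash
python3 -m crank '[[[0,0,0],[0,0,0],-0.4],[[0,0,0],[0,0,0],-0.4]]'; python3 - <<'E'
from geo import *;import plant
s=plant.observe();plan(s,.508,-.3735,.014,-1.505)
E
```

```text
time_s: 9.05
ee_pos: [0.5187, -0.371, 0.1531]
orientation: [0.999, 0.035, 0.001, 0.0]
wrist_force: [0.1, 0.5, -0.1]
grip_width: 0.0639
finger_force: 0.0
[-0.0221, 0.0032, 0.2782] [0.0002, -0.0002, 0.0007]
```

```bash
python3 -m crank '[[[-0.022,0.003,0],[0,0,0],-0.4],[[-0.022,0.003,0.06],[0,0,0],-0.4],[[-0.022,0.003,0.12],[0,0,0],-0.4],[[-0.022,0.003,0.18],[0,0,0],-0.4],[[-0.022,0.003,0.22],[0,0,0],-0.4],[[-0.022,0.003,0.255],[0,0,0],-0.4],[[-0.022,0.003,0.278],[0,0,0],-0.4],[[-0.022,0.003,0.278],[0,0,0],-0.4]]'
python3 -m crank '[[[0,0,0],[0,0,0],0],[[0,0,0],[0,0,0],0.1],[[0,0,0],[0,0,0],0.2],[[0,0,0],[0,0,0],0.3],[[0,0,0],[0,0,0],0.4],[[0,0,0],[0,0,0],0.5],[[0,0,0],[0,0,0],1],[[0,0,0],[0,0,0],1],[[0,0,0],[0,0,0],1],[[0,0,0],[0,0,0],1]]'
python3 -c "
import plant;s=plant.observe();print(s['ft_torque'],s['grip_width'],s['finger_force'])"
```

```text
time_s: 9.72
ee_pos: [0.5056, -0.3731, 0.0109]
orientation: [0.999, 0.035, -0.001, -0.001]
wrist_force: [-0.6, 0.5, 0.2]
grip_width: 0.0597
finger_force: 0.0
time_s: 10.55
ee_pos: [0.5078, -0.3747, 0.0139]
orientation: [0.999, 0.035, 0.001, 0.001]
wrist_force: [-0.3, -2.4, 7.4]
grip_width: 0.0191
finger_force: 59.6
[-0.44246996  0.09060017  0.13889964] 0.019144205711298577 59.582807421684265
```

```bash
python3 -m crank '[[[0,0,-0.005],[0,0,0],1],[[0,0,-0.01],[0,0,0],1],[[0,0,-0.02],[0,0,0],1],[[0,0,-0.03],[0,0,0],1],[[0,0,-0.045],[0,0,0],1],[[0,0,-0.06],[0,0,0],1],[[0,0,-0.06],[0,0,0],1],[[0,0,-0.06],[0,0,0],1],[[0,0,-0.06],[0,0,0],1],[[0,0,-0.06],[0,0,0],1]]'
python3 - <<'E'
from geo import *;import plant,cv2
s=plant.observe();print(s["wrist_force"],s["ft_torque"],Ro.from_quat(s["orientation"]).as_matrix()[:,2])
c=plant.capture("scene");cv2.imwrite("pics/lift.png",cv2.resize(c["color"][190:340,80:280],None,fx=3.9,fy=3.9,interpolation=cv2.INTER_CUBIC))
E
```

```text
time_s: 11.38
ee_pos: [0.507, -0.3734, 0.0426]
orientation: [0.999, 0.035, -0.0, -0.0]
wrist_force: [0.5, -0.2, -5.9]
grip_width: 0.0191
finger_force: 59.0
[ 0.53657751 -0.15826229 -5.89255425] [ 0.08421133  0.00283611 -0.02043677] [-4.26583182e-04  2.41274428e-04 -9.99999880e-01]
```

View pics/lift.png

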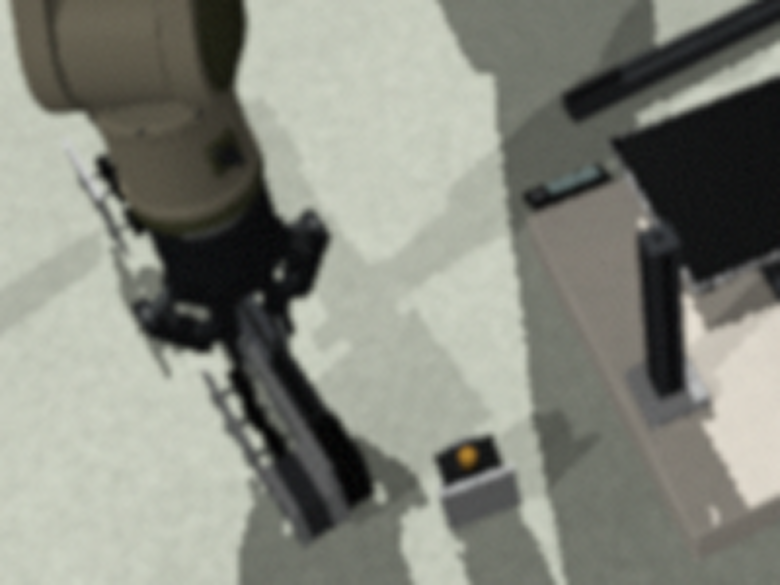

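Lifted: it weighs 5.9 N, the moment along the beam is about 0, so the grip is at the balance point and nothing was disturbed. I'll raise it gently.

```bash
python3 -m crank '[[[0,0,-0.02],[0,0,0],1],[[0,0,-0.06],[0,0,0],1],[[0,0,-0.11],[0,0,0],1],[[0,0,-0.16],[0,0,0],1],[[0,0,-0.21],[0,0,0],1],[[0,0,-0.26],[0,0,0],1],[[0,0,-0.31],[0,0,0],1],[[0,0,-0.36],[0,0,0],1],[[0,0,-0.41],[0,0,0],1],[[0,0,-0.46],[0,0,0],1],[[0,0,-0.5],[0,0,0],1],[[0,0,-0.52],[0,0,0],1]]'
python3 -m crank '[[[0,0,0],[0,0,0],1],[[0,0,0],[0,0,0],1],[[0,0,0],[0,0,0],1]]'
python3 - <<'E'
from geo import *;import plant
s=plant.observe();print(s["ft_torque"],s["qpos"])
p=s["ee_pos"];a=np.r_[p[:2],-1.501];e=np.array([.6795,.0154,-.106])
for f in(1/3,):
    w=a+(e-a)*f;plan(s,w[0],w[1],.305,w[2])
E
```

```text
time_s: 12.43
ee_pos: [0.5075, -0.3738, 0.3062]
orientation: [0.999, 0.035, 0.001, 0.001]
wrist_force: [-0.4, -0.2, -5.1]
grip_width: 0.019
finger_force: 59.3
time_s: 12.68
ee_pos: [0.5065, -0.373, 0.3013]
orientation: [0.999, 0.035, -0.001, -0.001]
wrist_force: [-1.4, 0.5, -5.4]
grip_width: 0.019
finger_force: 59.2
[ 0.11942811 -0.01034525 -0.05059194] [ 0.55786792  0.41520909 -0.01914543  1.74929167  0.00930013  0.97967676
 -0.9660717 ]
[0.1331, -0.2503, -0.0073] [-0.0003, 0.0003, -0.074]
```

```bash
python3 -m crank '[[[0.005,-0.01,0],[0,0,-0.003],1],[[0.015,-0.03,0],[0,0,-0.009],1],[[0.028,-0.052,0],[0,0,-0.015],1],[[0.04,-0.075,0],[0,0,-0.022],1],[[0.053,-0.1,0],[0,0,-0.03],1],[[0.067,-0.125,0],[0,0,-0.037],1],[[0.08,-0.15,0],[0,0,-0.044],1],[[0.093,-0.175,0],[0,0,-0.052],1],[[0.107,-0.2,0],[0,0,-0.059],1],[[0.12,-0.225,0],[0,0,-0.067],1],[[0.129,-0.242,0],[0,0,-0.072],1],[[0.133,-0.25,0],[0,0,-0.074],1]]'
python3 - <<'E'
from geo import *;import plant
s=plant.observe();print(s["ft_torque"])
plan(s,.622,-.114,.3,-.57)
E
```

```text
time_s: 13.68
ee_pos: [0.5658, -0.242, 0.3028]
orientation: [0.964, 0.267, 0.0, -0.0]
wrist_force: [-0.5, 0.0, -4.5]
grip_width: 0.0193
finger_force: 59.2
[ 0.13459106 -0.0088901   0.03093812]
[0.2279, -0.162, 0.0059] [-0.0, -0.0001, -0.0734]
```

```bash
python3 -m crank '[[[0.01,-0.007,0],[0,0,-0.003],1],[[0.028,-0.02,0],[0,0,-0.009],1],[[0.048,-0.034,0],[0,0,-0.015],1],[[0.068,-0.049,0],[0,0,-0.022],1],[[0.091,-0.065,0],[0,0,-0.03],1],[[0.114,-0.081,0],[0,0,-0.037],1],[[0.137,-0.097,0],[0,0,-0.044],1],[[0.16,-0.113,0],[0,0,-0.052],1],[[0.182,-0.129,0],[0,0,-0.059],1],[[0.205,-0.146,0],[0,0,-0.067],1],[[0.22,-0.157,0],[0,0,-0.072],1],[[0.228,-0.162,0],[0,0,-0.0735],1]]'
python3 - <<'E'
from geo import *;import plant
s=plant.observe();print(s["ft_torque"])
plan(s,.6795,.0154,.3,-.106)
E
```

```text
time_s: 14.68
ee_pos: [0.6224, -0.1142, 0.3028]
orientation: [0.877, 0.48, 0.0, -0.0]
wrist_force: [0.4, -0.1, -5.3]
grip_width: 0.019
finger_force: 59.2
[0.04437858 0.01782273 0.04417801]
[0.2799, -0.0436, 0.0058] [-0.0, -0.0001, -0.0738]
```

```bash
python3 -m crank '[[[0.012,-0.002,0],[0,0,-0.003],1],[[0.034,-0.005,0],[0,0,-0.009],1],[[0.058,-0.009,0],[0,0,-0.015],1],[[0.084,-0.013,0],[0,0,-0.022],1],[[0.112,-0.017,0],[0,0,-0.03],1],[[0.14,-0.022,0],[0,0,-0.037],1],[[0.168,-0.026,0],[0,0,-0.044],1],[[0.196,-0.03,0],[0,0,-0.052],1],[[0.224,-0.035,0],[0,0,-0.059],1],[[0.252,-0.039,0],[0,0,-0.067],1],[[0.27,-0.042,0],[0,0,-0.072],1],[[0.28,-0.0435,0],[0,0,-0.074],1]]'
python3 -m crank '[[[0,0,0],[0,0,0],1],[[0,0,0],[0,0,0],1],[[0,0,0],[0,0,0],1],[[0,0,0],[0,0,0],1]]'
python3 - <<'E'
from geo import *;import plant,cv2
s=plant.observe();print(s["ft_torque"],s["wrist_force"]);plan(s,.6795,.0154,.264,-.106)
p=s["ee_pos"];q=s["orientation"];b=2*np.arctan2(q[1],q[0])-np.pi/2;print(p,b)
# gantry pose implied
g=np.r_[p[:2]-.053*np.array([-np.sin(b),np.cos(b)]),b];z0=p[2]-.014
ims=[]
for n in("scene","top"):
    c=plant.capture(n);np.savez(n+"2.npz",**c)
    x,y,W,H=(210,150,185,150) if n=="scene" else (180,90,150,150)
    f=600/H*.52; f=2.38 if 0 else f
    f=2.35
    im=np.clip(c["color"]*1.7,0,255).astype(np.uint8)
    im=cv2.resize(im[y:y+H,x:x+W],None,fx=f,fy=f,interpolation=cv2.INTER_CUBIC)
    for P,col in(([[0,.145,.045],[0,-.145,.045]],(0,0,255)),([[.028,.12,.0],[.028,-.12,.0]],(255,0,255))):
        for u in (proj(c,T(g,np.array(P)+[0,0,z0]))-[x,y])*f: cv2.circle(im,tuple(int(v) for v in u),2,col,-1)
    for u in (proj(c,T([.6619,-.0361,-.1061],[[.04,.12,.22],[.04,-.12,.22]]))-[x,y])*f: cv2.circle(im,tuple(int(v) for v in u),2,(0,255,0),-1)
    ims.append(im)
cv2.imwrite("pics/f1.png",np.hstack(ims));print(np.hstack(ims).shape)
E
```

```text
time_s: 15.68
ee_pos: [0.6801, 0.0151, 0.3027]
orientation: [0.743, 0.669, 0.0, -0.0]
wrist_force: [-0.7, 0.8, -4.9]
grip_width: 0.0189
finger_force: 59.2
time_s: 16.02
ee_pos: [0.6794, 0.0118, 0.3028]
orientation: [0.745, 0.667, -0.0, 0.0]
wrist_force: [-0.4, -0.6, -4.0]
grip_width: 0.0195
finger_force: 59.2
[0.07890239 0.03354652 0.0214316 ] [-0.38599006 -0.63275897 -3.97787277]
[0.0073, -0.0005, 0.0776] [-0.0, 0.0001, -0.0008]
[0.67937156 0.01176202 0.30281917] -0.11128806932955504
(352, 787, 3)
```

View pics/f1.png

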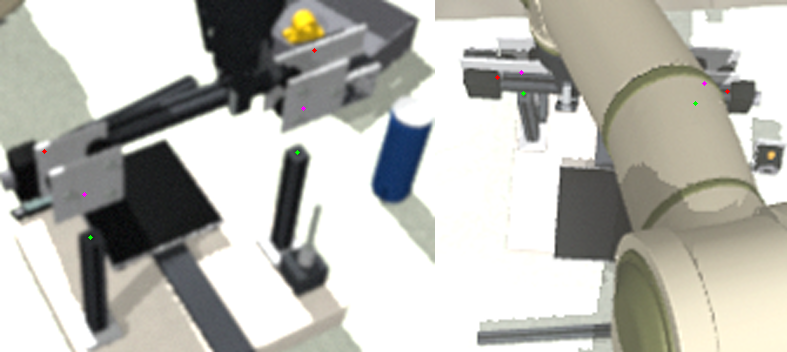

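The picture shows the gantry level above the uprights, motor end to the left. The tracked post tops are at (90,237) and (297,152), and the blue can and the other items are untouched. I'll go down to about 3 cm and look closer.

```bash
python3 -m crank '[[[0.001,0,0.005],[0,0,0],1],[[0.003,0,0.015],[0,0,-0.001],1],[[0.005,0,0.028],[0,0,-0.001],1],[[0.007,0,0.042],[0,0,-0.001],1],[[0.007,0,0.055],[0,0,-0.001],1],[[0.007,0,0.067],[0,0,-0.001],1],[[0.007,0,0.074],[0,0,-0.001],1],[[0.007,0,0.074],[0,0,-0.001],1],[[0.007,0,0.074],[0,0,-0.001],1],[[0.007,0,0.074],[0,0,-0.001],1],[[0.007,0,0.074],[0,0,-0.001],1],[[0.007,0,0.074],[0,0,-0.001],1]]'
python3 - <<'E'
from geo import *;import plant,cv2
s=plant.observe();print(s["ft_torque"],s["wrist_force"]);plan(s,.6795,.0154,.264,-.106)
c=plant.capture("scene");np.savez("scene3.npz",**c,ee=s["ee_pos"],q=s["orientation"])
im=np.clip(c["color"]*1.5,0,255).astype(np.uint8)
im=cv2.resize(im[165:265,208:374],None,fx=4.8,fy=4.8,interpolation=cv2.INTER_CUBIC)
cv2.imwrite("pics/f2.png",im);print(im.shape)
E
```

```text
time_s: 17.12
ee_pos: [0.6801, 0.0164, 0.2662]
orientation: [0.743, 0.67, 0.0, 0.0]
wrist_force: [0.0, 0.7, -5.8]
grip_width: 0.0185
finger_force: 59.2
[0.02220141 0.05842099 0.03603776] [ 0.02763419  0.66933269 -5.76742449]
[-0.0022, -0.001, 0.0044] [0.0001, -0.0, 0.0004]
(480, 797, 3)
```

View pics/f2.png

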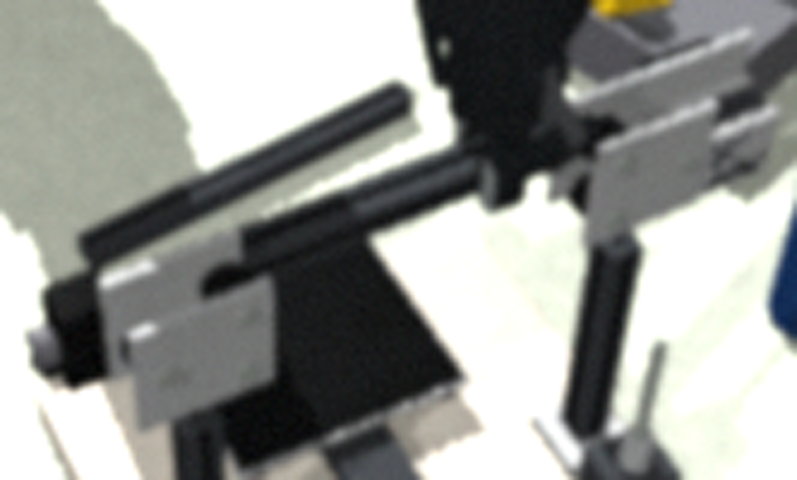

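```bash
python3 - <<'E'
from geo import *
np.set_printoptions(precision=4,suppress=True)
c=np.load("scene3.npz");p=c["ee"];q=c["q"];b0=2*np.arctan2(q[1],q[0])-np.pi/2
f=lambda *a:np.array(a)/4.8+[208,165]-.4
I=f((130,328),(275,280),(275,378),(138,430));M=f((594,145),(716,100),(712,195),(588,245));F=f((100,272),(243,232))
def pts(v):
    xr,wi,wm,dy,dyaw,dz,roll,xf=v
    def g(x,y,z): # gantry->world
        z=z+roll*(y-.053); b=b0+dyaw
        o=np.r_[p[:2]-.053*np.array([-np.sin(b),np.cos(b)]),b]
        return T(o,[[x,y+dy,z+p[2]-.014+dz]])[0]
    A=lambda x,yc,w:[g(x,yc-w,.07),g(x,yc+w,.07),g(x,yc+w,0),g(x,yc-w,0)]
    return np.array(A(xr,-.12,wi)+A(xr,.12,wm)+A(xf,-.12,wi)[:2])
obs=np.r_[I,M,F]
for reg in(0,1):
  r=least_squares(lambda v:np.r_[(proj(c,pts(v))-obs).ravel(),reg*(np.array([v[3],v[5],v[4],v[6]])/[.005,.003,.01,.01])],[.045,.035,.035,0,0,0,0,.01],loss="soft_l1")
  print(r.x,"mid x",(r.x[0]+r.x[7])/2,r.cost);print(np.abs(proj(c,pts(r.x))-obs).round(1).tolist())
# direct: post tops from this picture: left top ~ (620,238) clipped by plate; compare predicted
print("predicted post tops crop px",(proj(c,T([.6619,-.0361,-.1061],[[.04,.12,.22],[.04,-.12,.22]]))+.4-[208,165])*4.8)
E
```

```text
[ 0.0497  0.034   0.0354 -0.0078  0.0222  0.0092 -0.033   0.019 ] mid x 0.03434494410198401 6.526347803264374
[[0.2, 0.8], [0.3, 0.9], [0.1, 0.9], [0.4, 0.2], [1.4, 0.4], [1.8, 0.4], [2.1, 0.5], [0.8, 0.2], [0.0, 2.0], [0.5, 0.8]]
[ 0.0433  0.0344  0.035  -0.0022 -0.0004 -0.0001  0.0001  0.0107] mid x 0.02698772393329097 6.701116720898521
[[0.2, 1.1], [0.2, 0.7], [0.1, 1.1], [0.4, 0.3], [1.4, 0.5], [1.7, 0.3], [2.1, 0.4], [0.8, 0.1], [0.1, 1.9], [0.4, 1.1]]
predicted post tops crop px [[619.4267 241.193 ]
 [197.1925 414.7472]]
```

The fit puts each channel within about 2–3 mm of its upright. The gantry is level, with a gap of about 32 mm. I'll let it settle and hand in.

```bash
python3 -m crank '[[[0,0,0],[0,0,0],1],[[0,0,0],[0,0,0],1],[[0,0,0],[0,0,0],1],[[0,0,0],[0,0,0],1],[[0,0,0],[0,0,0],1],[[0,0,0],[0,0,0],1]]' && python3 -c "
import plant;s=plant.observe();print(s['dq'],s['ee_pos']);print(plant.job_done())"
```

```text
time_s: 17.67
ee_pos: [0.6799, 0.0164, 0.2658]
orientation: [0.743, 0.67, -0.0, -0.0]
wrist_force: [-0.0, -0.0, -5.4]
grip_width: 0.0193
finger_force: 59.2
[-4.45912037e-04  5.42841739e-04 -1.34140751e-03  1.89344746e-04
  9.39256066e-05  1.58731349e-03  1.05166438e-03] [0.67991256 0.01641085 0.26576947]
the job is handed in; nothing more can be done
None
```

The job is handed in at 17.7 s: the print is in the tote, and the gantry is held still and, as far as I could measure, level about 3 cm above the uprights, motor end left, each channel within about 3 mm of its upright by the camera fit.

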